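Walk the die block round and seat it on the fence

ROBOT

A 6-joint arm with a two-finger parallel gripper is mounted at the origin on a cart in front of the work surface, level with it; the furniture and walls round the work are solid. World frame = base frame: x ahead of the robot, y to its left, z up, the work surface at z = 0. Lengths are in mm, angles in rad, forces in N, time in s.
With the tool pointing down it reaches from about 275 to 825 mm from the base axis. Payload 5.2 kg.
Tool frame: the origin (TCP) lies at the very end of the fingers, on their centre line; the grasp point (between the pads) lies 19 mm behind it (r.hold_point_z is the distance from the TCP to the grasp point, in mm); z points along the fingers, y is the direction in which the jaws open and shut (so a half turn about z gives the same grasp; the last joint's range is limited). The gripper opens to 93 mm and grips with 3 to 60 N. Pads are 15 mm wide; open, the fingers measure 128 mm over their backs; the gripper's body (75 mm by 188 mm) begins 65 mm behind the grasp point.
Start: joints at [0.915, 0.259, 1.535, -0, 1.348, -0.203], TCP at [240.597, 494.589, 218.653] pointing down, gripper open.
Joint ranges: [-3.14, 3.14], [-0.91, 2.08], [0.19, 2.58], [-1.22, 4.36], [0.22, 2.71], [-3.12, 3.12]. Speed limits (rad/s): [2.57, 2.57, 3.14, 3.14, 3.14, 3.14].

INTERFACE

Orientations are given as a rotation vector (axis times angle).
In Python, from station import r gives the robot as it stands. The module is installed in compiled form; this text tells all that it offers.
- The arm moves only by the shell command python3 -m creep 'ROWS'. ROWS is JSON, one flat list of numbers, 7 for each row, row after row: the shift along the tool's x, y, z in mm, then the turn, a rotation vector about the tool's x, y, z in rad, then the closure, from 0 (fully open) to 1 (shut). A call has 1 to 12 rows; each row shifts and turns the commanded pose from where the row before left it, along the tool's axes as they then stand; what a row does not reach is not made up. A row lasts 1/8 s, in which the tool goes at most 62.5 mm and 10.7 degrees, less where a joint would pass 70% of its speed; a pose out of reach is approached as far as the arm can. A call with a gripper value outside its range is refused whole. The fingers move at their own pace and stop on an object; the grip force is fixed at half the most. Time passes only in rows, so rows that do not move let the fingers close. It gives the time, the measured TCP pose, the force and the opening at its end, in the units of the state.
- r.get_state(): the state, without advancing time (a new reading comes with each control period).
- r.snapshot(name): name is "side" or "top" or "wrist"; returns a dict with "pixels" (384x512x3 uint8, blue, green, red), "intrinsics" (3x3 intrinsics, pixels), "D" ([k1, k2, p1, p2, k3] as OpenCV has them; the pictures are not rectified), "extrinsics" (4x4, takes a point from camera to world coordinates). Camera axes: x right, y down, z forward; pixel columns grow to the right and rows downward; lengths in mm; the calibration is good to about 2 mm. A picture is of the moment at which its call begins. There is no depth.
- r.close_job(): hands the job in, once; it reports no verdict.
The state is a dict: "time_s": time; "joints": joint angles; "dq": joint speeds; "effort": joint torques, N m; "tool_pos": TCP position; "ee_rot": TCP orientation; "wrist_force": force on the tool from outside, world axes, zero at the start; "moment": the same for the moment, N m; "finger_gap": finger opening in mm.
Only numpy, scipy, OpenCV 4.12 (cv2) and the standard library are available. Lean on these libraries where they do the work, as an engineer would, in place of code of your own. Each camera call takes 0.05 s, during which the arm holds its last target. There are 200 camera calls.

TASK

Walk the heavy aluminium die block round where it stands, pushing at its corners with the fingertips, until one of its long sides faces the fence, still clear of the fence; then push it up so that this long side lies flat against the fence between the two clamps. Only push it, never lift or tip it; leave the things lying around where they are, and finish with the hand clear.

Things in the scene. Friction and masses are not known exactly. Their poses are not given: they have to be found in the camera images.
- die_block: Flat aluminium block, about 0.85 kg, lying on the table: 80 mm (its x) by 130 mm (its y), 34 mm high, with a low steel key along the middle of its top (to 40 mm). Origin: centre of its underside; z up. Its two long sides (x = -40, +40 mm) are alike; either may go to the fence. It starts with its length pointing roughly at the fence, 55 to 90 degrees off. About 5 N slides it.
- fence: Straight aluminium fence, fixed, beyond the block: 340 mm long, 45 mm high, 32 mm thick. Origin: table height, middle of its flat front face; x points away from the robot (the block comes from -x), y along the face. Near each end a dark steel clamp covers the face from y = 130 to 166 mm (and -130 to -166), stands 30 mm out in front of it and is 81 mm high; 260 mm of face is free.
- sanding_block: Bystander: cork block, 42 x 68 x 30 mm, origin centre of its underside. Leave alone.
- tape_roll: Bystander: roll of tape lying flat, 98 mm across, 25 mm high, origin centre of its underside. Leave alone.
- tack_tin: Bystander: round blue tin, 55 mm across, 21 mm high, origin centre of its underside. Leave alone.
- marker: Bystander: white marker pen, 135 mm long (its y), 17 mm thick, origin centre of its underside. Leave alone.
- oval_small: Bystander: small open wooden box, 65 x 63 mm, 36 mm high, origin centre of its underside. Leave alone.
- block_plane: Bystander: small iron plane, 51 x 185 (its y) x 69 mm, origin centre of its underside. Leave alone.
- glue_bottle: Bystander: glue bottle, 55 mm across, 160 mm high, origin centre of its underside. Leave alone.
- cream_carton: Obstacle, fixed: long cream carton, 94 x 400 x 55 mm, lying aslant to the left of the fence and always in the same place; its low end is towards the robot. Origin under its middle; seen from above its right-hand long edge runs from 0.20 m nearer and 0.04 m left of the origin to 0.16 m farther and 0.13 m right of it; its top is 100 to 155 mm above the table. Keep the hand clear.

How it is judged (in metres and radians):
On the way:
1. one long side of the block faces the fence within about 17 degrees while the block does not touch the fence (angle between the x axis of die_block and the x axis of fence, either way round below 0.3 rad and contact force between die_block and fence below 0.1 N and x of die_block in the frame of fence below -0.045 m), for 0.2 s.
At the end, for the whole second after the job is handed in: A long side of the block lies against the fence's front face (middle of that side within 4 mm of the face, turned less than 0.05 rad from it), between the clamps, flat on the table and at rest (angle between the x axis of die_block and the x axis of fence, either way round below 0.05 rad and x of die_block in the frame of fence between -0.044 and -0.036 m and y of die_block in the frame of fence between -0.068 and 0.068 m and height (world z) of die_block below 0.004 m and angle between die_block's own z axis and vertical below 0.05 rad and linear speed of die_block below 0.01 m/s); the robot touches nothing.
It fails at once if the block is lifted or tipped (height (world z) of die_block above 0.01 m or angle between die_block's own z axis and vertical above 0.12 rad).
It fails at once if a bystander is shifted by more than 15 mm (distance of any of sanding_block, tape_roll, tack_tin, marker, oval_small, block_plane, glue_bottle from where it was at the start of the episode above 0.015 m).
It also fails if it takes over 67 s, if anything falls off the work surface, if the arm or the gripper's body presses on something with over 40 N, if the wrist force passes 120 N, or if a joint passes its speed limit or range.

## Working session

There is one attempt and no reset: what is moved stays moved. The work goes in short steps, Python scripts to look and compute and a shell command to move; the robot and the scene stay as the last step left them, time stands still between calls to the robot, and variables do not carry over. Pictures are saved under pics/ and viewed, about 8 in all and at most 12, crops included, and the job is handed in when it is done.

```bash
mkdir -p pics; python3 - <<'E'
from station import r
import cv2,numpy as np
np.set_printoptions(precision=3,suppress=True)
s=r.get_state();print(s)
for n in("top","side"):
    p=r.snapshot(n);cv2.imwrite(f"pics/{n}0.png",p["pixels"]);print(n,p["intrinsics"],p["D"],p["extrinsics"])
E
```

```text
{'time_s': 0.0, 'joints': array([ 0.915,  0.259,  1.536, -0.   ,  1.348, -0.203]), 'dq': array([ 0.001,  0.001, -0.002,  0.   ,  0.001, -0.001]), 'effort': array([ -0.002, -43.731, -28.401,   0.072,   0.041,  -0.   ]), 'tool_pos': array([240.27 , 494.141, 217.815]), 'ee_rot': array([-0.705, -3.061,  0.003]), 'wrist_force': array([-0.166, -0.128,  1.116]), 'moment': array([-0.025, -0.009,  0.046]), 'finger_gap': 93.12937898192901}
top [[470.528   0.    262.774]
 [  0.    470.528 193.104]
 [  0.      0.      1.   ]] [0.002 0.    0.    0.    0.   ] [[   0.004   -0.985    0.172  241.108]
 [  -1.      -0.005   -0.005  -85.982]
 [   0.005   -0.172   -0.985 1417.12 ]
 [   0.       0.       0.       1.   ]]
side [[389.295   0.    255.796]
 [  0.    389.295 192.525]
 [  0.      0.      1.   ]] [-0.02  0.    0.    0.    0.  ] [[  -1.      -0.025    0.018  473.063]
 [  -0.026    0.356   -0.934 1092.92 ]
 [   0.017   -0.934   -0.357  508.69 ]
 [   0.       0.       0.       1.   ]]
```

View pics/top0.png

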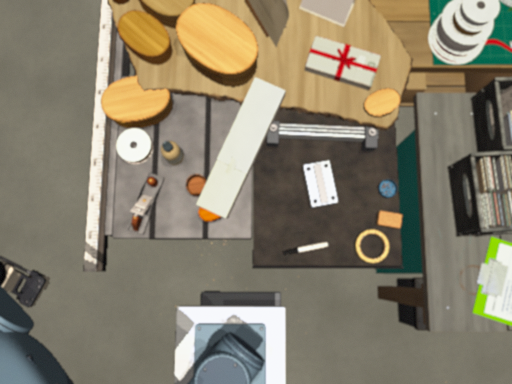

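View pics/side0.png

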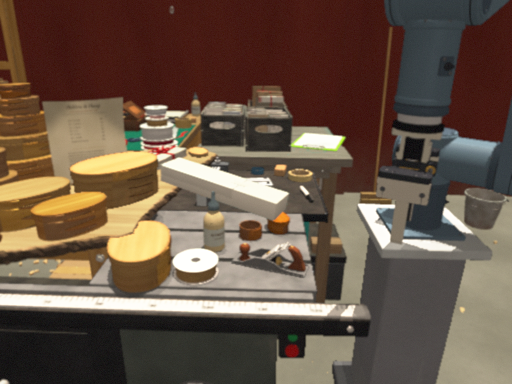

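```bash
cat > h.py <<'E'
from station import r
import cv2,numpy as np
from scipy.spatial.transform import Rotation as R
np.set_printoptions(precision=2,suppress=True)
def plane(p,uv,z):
    uv=np.asarray(uv,float).reshape(-1,1,2)
    d=cv2.undistortPoints(uv,p["intrinsics"],np.array(p["D"],float)).reshape(-1,2)
    E=np.array(p["extrinsics"]);d=np.c_[d,np.ones(len(d))]@E[:3,:3].T
    t=(z-E[2,3])/d[:,2];return E[:3,3]+d*t[:,None]
def proj(p,X):
    E=np.linalg.inv(np.array(p["extrinsics"]))
    return cv2.projectPoints(np.asarray(X,float).reshape(-1,3),cv2.Rodrigues(E[:3,:3])[0],E[:3,3],p["intrinsics"],np.array(p["D"],float))[0].reshape(-1,2)
def to(pos,yaw=None):
    """tool-frame shift to a world pos, and yaw of tool y-axis (deg) now"""
    s=r.get_state();M=R.from_rotvec(s["ee_rot"]).as_matrix()
    print("t",s["time_s"],"tcp",s["tool_pos"],"gap",s["finger_gap"],"F",s["wrist_force"],"xaxis",M[:,0],"yaxis",M[:,1])
    print("shift",M.T@(np.asarray(pos)-s["tool_pos"]))
E
python3 - <<'E'
from h import *
p=r.snapshot("top");im=p["pixels"]
cv2.imwrite("pics/crop.png",cv2.resize(im[100:275,190:420],None,fx=3.4,fy=3.4,interpolation=cv2.INTER_CUBIC))
g=im.min(2).copy();m=((g>150)*255).astype(np.uint8);m[:,:290]=0;m[:150]=0;m[220:]=0;m[:,350:]=0
c=max(cv2.findContours(m,0,2)[0],key=cv2.contourArea)
b=cv2.boxPoints(cv2.minAreaRect(c));print(cv2.minAreaRect(c),plane(p,b,34)[:,:2])
print("fence/clamps etc",plane(p,[[272,143],[372,143],[279,137],[365,139]],45)[:,:2])
names=dict(sand=(390,219),tape=(373,246),tin=(387,188),marker=(306,248))
for k,v in names.items():print(k,plane(p,[v],20)[0,:2])
to([450,-240,200])
E
```

```text
((320.1883544921875, 183.14456176757812), (44.13774490356445, 27.39939308166504), 78.11134338378906) [[ 571.05 -211.36]
 [ 588.99 -292.68]
 [ 456.92 -317.08]
 [ 439.58 -237.  ]]
fence/clamps etc [[ 634.09 -119.81]
 [ 635.74 -421.82]
 [ 652.97 -140.96]
 [ 648.14 -401.07]]
sand [ 408.18 -473.35]
tape [ 327.58 -419.54]
tin [ 502.4  -468.28]
marker [ 320.84 -221.1 ]
t 0.15 tcp [240.32 494.25 217.99] gap 92.91230937325317 F [-0.18 -0.27 -0.17] xaxis [-0.9   0.44  0.  ] yaxis [ 0.44  0.9  -0.  ]
shift [-509.76 -568.51   18.65]
```

View pics/crop.png

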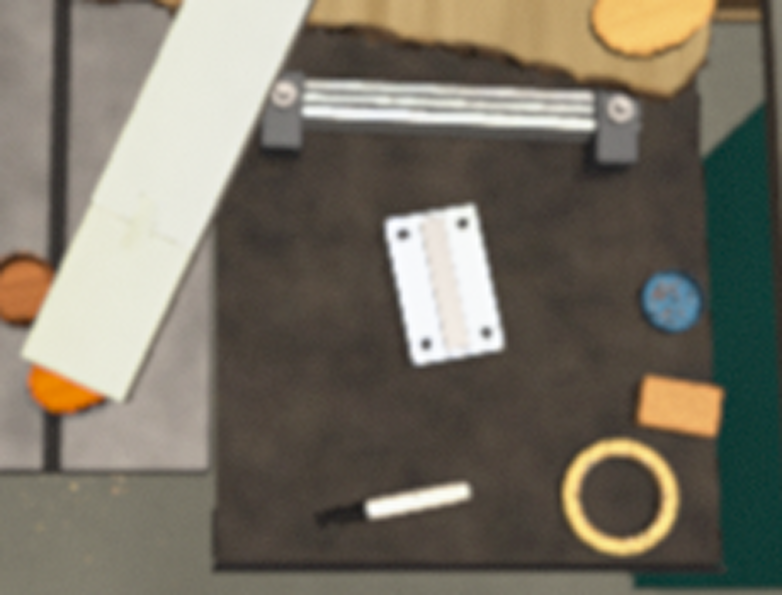

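```bash
python3 -m creep '[0,0,-30,0,0,-0.151,1, 0,0,-30,0,0,-0.151,1, 0,0,-30,0,0,-0.151,1, -15,-55,0,0,0,0,1, -15,-55,0,0,0,0,1, -15,-55,0,0,0,0,1, -15,-55,0,0,0,0,1, -15,-55,0,0,0,0,1, -15,-55,0,0,0,0,1, -15,-55,0,0,0,0,1, -15,-55,0,0,0,0,1, -15,-55,0,0,0,0,1]'
python3 -m creep '[-15,-55,0,0,0,0,1, -15,-55,0,0,0,0,1, -15,-55,0,0,0,0,1, -15,-55,0,0,0,0,1, -15,-50,0,0,0,0,1, 0,0,0,0,0,0,1, 0,0,0,0,0,0,1]'
python3 - <<'E'
from h import *
p=r.snapshot("wrist");cv2.imwrite("pics/w1.png",p["pixels"]);print(p["extrinsics"],p["intrinsics"])
to([480,-265,300])
E
```

```text
time_s: 1.65
tool_pos: [375.7, -2.2, 308.7]
ee_rot: [0.0, 3.141, 0.0]
wrist_force: [0.7, 0.6, 0.3]
finger_gap: 0.4
time_s: 2.52
tool_pos: [450.4, -269.7, 308.1]
ee_rot: [-0.0, -3.141, -0.002]
wrist_force: [1.2, -0.5, -0.3]
finger_gap: 0.8
[[   0.      0.96    0.28  374.29]
 [   1.     -0.      0.   -271.86]
 [   0.      0.28   -0.96  475.3 ]
 [   0.      0.      0.      1.  ]] [[264.99   0.   256.69]
 [  0.   264.99 193.04]
 [  0.     0.     1.  ]]
t 2.575 tcp [ 450.43 -269.22  308.53] gap 0.5818484915712113 F [-0.39  0.54 -0.07] xaxis [-1. -0.  0.] yaxis [-0.  1.  0.]
shift [-29.57   4.19   8.52]
```

View pics/w1.png

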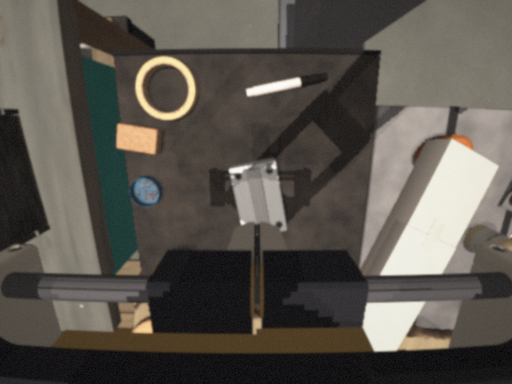

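```bash
python3 -m creep '[-42,-26,20,0,0,0,1, -42,-26,20,0,0,0,1, -40,-24,20,0,0,0,1, 0,0,58,0,0,0,1, 0,0,58,0,0,0,1, 0,0,55,0,0,0,1, 0,0,40,0,0,0,1, 0,0,25,0,0,0,1, 0,0,0,0,0,0,1, 0,0,0,0,0,0,1]'
python3 -m creep '[0,9,0,0,0,0,1, 0,9,0,0,0,0,1, 0,8,0,0,0,0,1, 0,8,0,0,0,0,1, 0,7,0,0,0,0,1, 0,7,0,0,0,0,1, 0,7,0,0,0,0,1, 0,7,0,0,0,0,1,0,7,0,0,0,0,1,0,7,0,0,0,0,1]'
python3 - <<'E'
from h import *
p=r.snapshot("top");cv2.imwrite("pics/t2.png",cv2.resize(p["pixels"][100:275,190:420],None,fx=3,fy=3))
to([480,-265,300])
E
```

```text
time_s: 3.82
tool_pos: [575.8, -346.1, 14.5]
ee_rot: [-0.002, 3.14, -0.002]
wrist_force: [0.2, -0.5, 1.1]
finger_gap: 0.5
time_s: 5.08
tool_pos: [574.7, -270.1, 12.8]
ee_rot: [0.0, -3.142, 0.0]
wrist_force: [0.2, -3.1, 2.0]
finger_gap: 0.6
t 5.125 tcp [ 574.63 -268.96   12.72] gap 0.6617601096185494 F [ 0.81 -2.16  1.67] xaxis [-1. -0.  0.] yaxis [-0.  1.  0.]
shift [  94.73    4.19 -287.24]
```

View pics/t2.png

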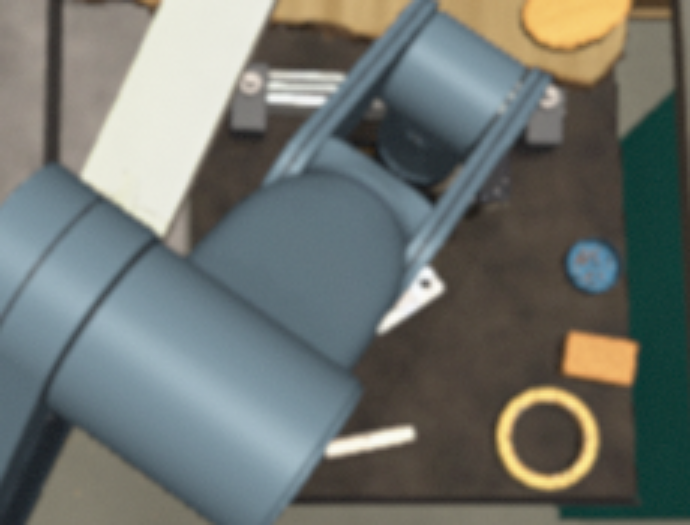

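```bash
python3 -m creep '[2,7,0,0,0,0,1, 3,7,0,0,0,0,1, 3,6,0,0,0,0,1, 0,-20,0,0,0,0,1, 0,-20,-30,0,0,0,1, 0,0,-60,0,0,0,1, 30,0,-60,0,0,0,1, 30,20,-60,0,0,0,1, 30,20,-60,0,0,0,1, 20,20,-25,0,0,0,1, 0,0,0,0,0,0,1, 0,0,0,0,0,0,1]'
cat >> h.py <<'E'
def block(name="wrist",save=None):
    p=r.snapshot(name);im=p["pixels"]
    if save: cv2.imwrite(save,im)
    h,s,v=cv2.split(cv2.cvtColor(im,cv2.COLOR_BGR2HSV))
    m=((v>105)&(s<60)).astype(np.uint8)*255
    roi=np.zeros_like(m);u=proj(p,[[x,y,34] for x,y in((400,-380),(400,-130),(625,-130),(625,-380))])
    cv2.fillConvexPoly(roi,u.astype(np.int32),255);m&=roi
    m=cv2.morphologyEx(m,cv2.MORPH_CLOSE,np.ones((7,7)))
    c=max(cv2.findContours(m,0,2)[0],key=cv2.contourArea)
    w=plane(p,c.reshape(-1,2),34)[:,:2].astype(np.float32)
    (cx,cy),sz,a=cv2.minAreaRect(w);b=cv2.boxPoints(((cx,cy),sz,a))
    e=b[1]-b[0];f=b[2]-b[1];L=e if np.hypot(*e)>np.hypot(*f) else f
    print(name,"centre",cx,cy,"size",sz,"long axis deg",np.degrees(np.arctan2(L[1],L[0]))%180,"\n",b)
E
python3 - <<'E'
from h import *
block("wrist","pics/w3.png");to([574,-270,12])
class P(dict):pass
p=r.snapshot("top");im=cv2.imread("pics/top0.png")
g=cv2.cvtColor(im,cv2.COLOR_BGR2GRAY).astype(float)
# fence front edge: strongest bright->dark drop per column
pts=[]
for u in range(290,360,5):
    d=np.diff(cv2.GaussianBlur(g,(1,3),0)[128:150,u]);k=d.argmin();pts.append((u,128+k+.5))
w=plane(p,pts,45)[:,:2];f=cv2.fitLine(w.astype(np.float32),cv2.DIST_HUBER,0,.1,.1).ravel();print(f, w[::4])
print("clamp inner", plane(p,[[190+302/3.4,100+150/3.4],[190+596/3.4,100+160/3.4]],81))
E
```

```text
time_s: 6.62
tool_pos: [464.8, -235.2, 289.3]
ee_rot: [-0.001, -3.14, -0.002]
wrist_force: [0.8, -0.2, 0.6]
finger_gap: 0.7
wrist centre 497.0662536621094 -242.1873779296875 size (133.11550903320312, 83.14363861083984) long axis deg 47.332336 
 [[ 421.39 -262.95]
 [ 482.52 -319.3 ]
 [ 572.74 -221.42]
 [ 511.61 -165.07]]
t 6.675 tcp [ 464.89 -235.12  288.79] gap 0.2789255191954247 F [ 0.93  0.78 -0.34] xaxis [-1.  0.  0.] yaxis [0. 1. 0.]
shift [-109.87  -35.39  276.43]
[   0.04    1.    657.18 -277.17] [[ 661.   -174.28]
 [ 658.2  -234.81]
 [ 655.4  -295.31]
 [ 652.59 -355.8 ]]
clamp inner [[ 620.5  -138.96   81.  ]
 [ 612.95 -392.85   81.  ]]
```

View pics/w3.png

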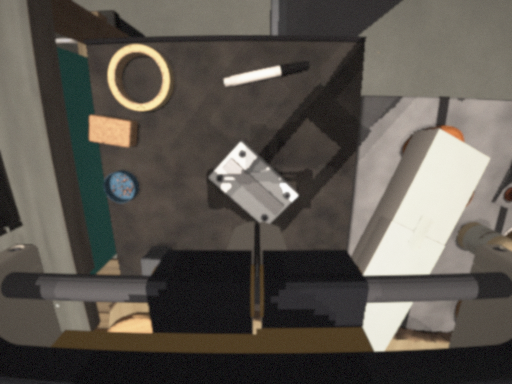

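```bash
python3 -m creep '[28,4,20,0,0,0,1, 29,4,40,0,0,0,1, 0,0,58,0,0,0,1, 0,0,58,0,0,0,1, 0,0,55,0,0,0,1, 0,0,30,0,0,0,1, 0,0,15,0,0,0,1, 0,0,0,0,0,0,1, -7,-6,0,0,0,0,1, -7,-6,0,0,0,0,1, -3,-9,0,0,0,0,1, -3,-9,0,0,0,0,1]'
python3 -m creep '[-5,-8,0,0,0,0,1, -5,-7,0,0,0,0,1, -6,-7,0,0,0,0,1, -6,-7,0,0,0,0,1, -7,-6,0,0,0,0,1, -7,-5,0,0,0,0,1, -6,-3,0,0,0,0,1, 0,0,0,0,0,0,1, 20,0,0,0,0,0,1, 20,0,-40,0,0,0,1, 0,10,-60,0,0,0,1, 0,20,-60,0,0,0,1]'
python3 -m creep '[-20,20,-60,0,0,0,1, -15,0,-60,0,0,0,1, 0,0,0,0,0,0,0, 0,0,0,0,0,0,0]'
python3 - <<'E'
from h import *
block("wrist","pics/w4.png");to([500,-270,12])
E
```

```text
time_s: 8.22
tool_pos: [428.4, -257.0, 15.0]
ee_rot: [-0.001, 3.142, 0.0]
wrist_force: [-1.0, 2.5, 1.4]
finger_gap: 0.3
time_s: 9.72
tool_pos: [430.9, -270.5, 175.9]
ee_rot: [0.002, 3.139, -0.002]
wrist_force: [0.8, -1.0, -0.1]
finger_gap: 0.6
time_s: 10.22
tool_pos: [464.3, -250.9, 290.1]
ee_rot: [-0.001, 3.141, -0.0]
wrist_force: [-0.6, -0.1, -0.3]
finger_gap: 16.1
wrist centre 519.671142578125 -258.7406005859375 size (83.95397186279297, 133.78033447265625) long axis deg 93.5801 
 [[ 473.6  -194.6 ]
 [ 481.95 -328.12]
 [ 565.74 -322.88]
 [ 557.39 -189.36]]
t 10.275 tcp [ 463.68 -250.65  289.14] gap 20.094298748061153 F [-0.02  0.53 -0.29] xaxis [-1. -0.  0.] yaxis [-0.  1.  0.]
shift [-36.62 -19.71 277.08]
```

View pics/w4.png

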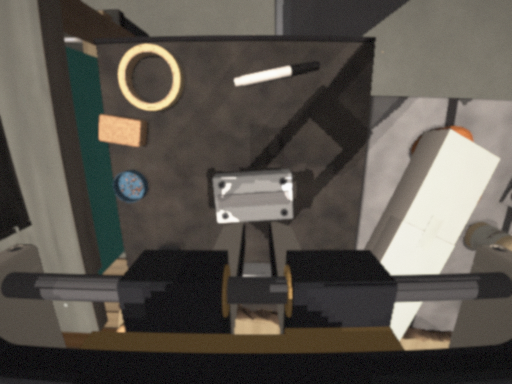

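```bash
python3 -m creep '[19,-11,40,0,0,0.042,0, 0,0,60,0,0,0,0, 0,0,60,0,0,0,0, 0,0,58,0,0,0,0, 0,0,40,0,0,0,0, 0,0,18,0,0,0,0, 0,0,0,0,0,0,0, -9,0,0,0,0,0,0, -9,0,0,0,0,0,0, -9,0,0,0,0,0,0, -9,0,0,0,0,0,0, -9,0,0,0,0,0,0]'
python3 -m creep '[-8,0,0,0,0,0,0, -8,0,0,0,0,0,0, -8,0,0,0,0,0,0, -8,0,0,0,0,0,0, -8,0,0,0,0,0,0, -8,0,0,0,0,0,0, -6,0,0,0,0,0,0, -4,0,0,0,0,0,0, 0,0,0,0,0,0,0]'
python3 - <<'E'
from h import *
p=r.snapshot("wrist");cv2.imwrite("pics/w5.png",p["pixels"]);to([569,-265,12])
E
```

```text
time_s: 11.78
tool_pos: [489.2, -263.3, 14.9]
ee_rot: [-0.064, -3.138, -0.001]
wrist_force: [-6.6, -0.3, 1.9]
finger_gap: 92.8
time_s: 12.9
tool_pos: [547.7, -265.9, 14.9]
ee_rot: [-0.065, -3.14, -0.001]
wrist_force: [-4.1, 1.2, 3.4]
finger_gap: 92.6
t 12.95 tcp [ 547.69 -265.9    14.86] gap 93.02995145243113 F [-4.39  0.72  2.77] xaxis [-1.    0.04  0.  ] yaxis [0.04 1.   0.  ]
shift [-21.26   1.78   2.84]
```

View pics/w5.png

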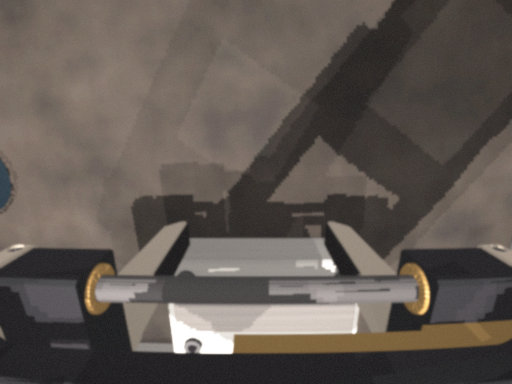

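```bash
python3 -m creep '[-4,0,0,0,0,0,0, -4,0,0,0,0,0,0, -3,0,0,0,0,0,0, -3,0,0,0,0,0,0, 0,0,0,0,0,0,0]'; python3 -m creep '[-2,0,0,0,0,0,0, -2,0,0,0,0,0,0, 0,0,0,0,0,0,0]';python3 -m creep '[-2,0,0,0,0,0,0, 0,0,0,0,0,0,0]'
```

```text
time_s: 13.58
tool_pos: [561.4, -266.8, 14.8]
ee_rot: [-0.065, -3.14, -0.0]
wrist_force: [-5.2, 1.1, 2.9]
finger_gap: 92.9
time_s: 13.95
tool_pos: [565.2, -267.0, 14.8]
ee_rot: [-0.065, -3.139, -0.0]
wrist_force: [-5.6, -0.2, 3.1]
finger_gap: 93.1
time_s: 14.2
tool_pos: [567.1, -267.1, 14.8]
ee_rot: [-0.065, -3.139, -0.0]
wrist_force: [-6.3, 0.3, 3.4]
finger_gap: 93.4
```

```bash
python3 -m creep '[-2,0,0,0,0,0,0, 0,0,0,0,0,0,0]';python3 -m creep '[-2,0,0,0,0,0,0, 0,0,0,0,0,0,0]';python3 -m creep '[-1,0,0,0,0,0,0, 0,0,0,0,0,0,0]'; python3 -c "from h import *;print(r.get_state()['moment'])"
```

```text
time_s: 14.45
tool_pos: [568.9, -267.1, 14.8]
ee_rot: [-0.065, -3.139, -0.0]
wrist_force: [-7.9, 0.4, 4.2]
finger_gap: 92.9
time_s: 14.7
tool_pos: [568.9, -267.1, 14.8]
ee_rot: [-0.065, -3.135, -0.001]
wrist_force: [-14.5, 0.2, 7.8]
finger_gap: 93.1
time_s: 14.95
tool_pos: [568.9, -267.1, 14.8]
ee_rot: [-0.065, -3.133, -0.002]
wrist_force: [-16.7, 1.4, 10.8]
finger_gap: 92.5
[-0.19  2.77 -0.17]
```

```bash
python3 -m creep '[-2,0,0,0,0,0,0, 0,0,0,0,0,0,0]'; python3 -m creep '[3,0,0,0,0,0,0, 4,0,0,0,0,0,0, 20,0,0,0,0,0,0, 40,0,-20,0,0,0,0, 40,0,-60,0,0,0,0, 20,0,-62,0,0,0,0, 0,20,-62,0,0,0,0, 0,55,-40,0,0,0,0, 0,60,0,0,0,0,0, 0,60,0,0,0,0,0, 0,60,0,0,0,0,0, 0,60,0,0,0,0,0]'
python3 -m creep '[0,55,0,0,0,0,0, 0,55,0,0,0,0,0, 0,55,0,0,0,0,0, 0,0,0,0,0,0,0]'
python3 - <<'E'
from h import *
p=r.snapshot("top");im=p["pixels"]
cv2.imwrite("pics/t6.png",cv2.resize(im[105:195,250:400],None,fx=5,fy=5,interpolation=cv2.INTER_CUBIC))
E
```

```text
time_s: 15.2
tool_pos: [568.9, -267.1, 14.9]
ee_rot: [-0.065, -3.129, -0.003]
wrist_force: [-23.1, 0.1, 14.1]
finger_gap: 93.1
time_s: 16.7
tool_pos: [468.3, 49.2, 243.2]
ee_rot: [0.066, 3.137, 0.0]
wrist_force: [0.5, 0.4, 0.2]
finger_gap: 93.4
time_s: 17.2
tool_pos: [474.4, 215.9, 242.7]
ee_rot: [0.057, 3.139, 0.003]
wrist_force: [-0.8, -0.5, 0.9]
finger_gap: 92.5
```

View pics/t6.png

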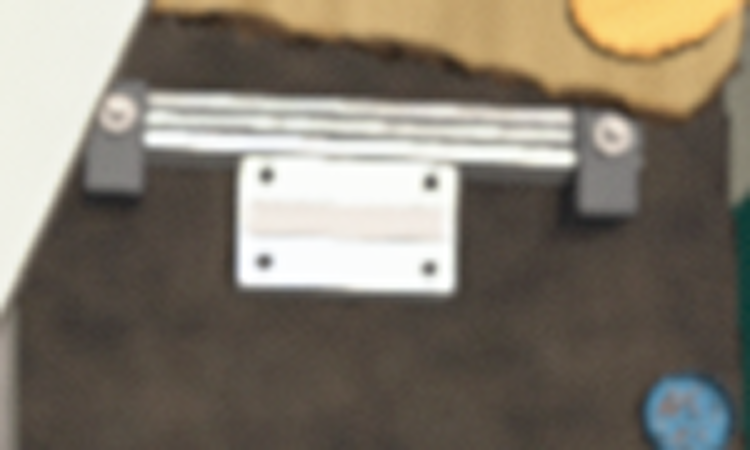

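```bash
python3 - <<'E'
from h import *
p=r.snapshot("top");g=cv2.GaussianBlur(cv2.cvtColor(p["pixels"],cv2.COLOR_BGR2GRAY),(3,1),0).astype(float)
def edge(us,a,b,z,lvl=None):
    q=[]
    for u in us:
        c=g[a:b,u];l=(c.max()+c.min())/2;k=np.where((c[:-1]>l)&(c[1:]<=l))[0][-1]
        q.append((u,a+k+(c[k]-l)/(c[k]-c[k+1])))
    w=plane(p,q,z)[:,:2];m,b0=np.polyfit(w[:,1],w[:,0],1);print("slope",m,"x at y=-265",m*-265+b0);return m
b=edge(range(301,339,2),150,170,34)
f=edge(list(range(281,296,2))+list(range(344,363,2)),128,145,45)
print("rel rad",b-f)
m=(g>170).astype(np.uint8);q=[np.where(g[v,285:355]>170)[0] for v in (145,150,155)];print([plane(p,[[285+a[0]-.5,v],[285+a[-1]+.5,v]],34)[:,1] for a,v in zip(q,(145,150,155))])
for n,c in dict(sand=(390,219),tape=(373,246),tin=(387,188),marker=(306,248)).items():
    d=cv2.absdiff(p["pixels"],cv2.imread("pics/top0.png"))[c[1]-18:c[1]+18,c[0]-22:c[0]+22];print(n,d.max(),d.mean())
to([0,0,0])
E
```

```text
slope 0.03681468973022906 x at y=-265 576.9971214201164
slope 0.042039152271468865 x at y=-265 656.6384015278805
rel rad -0.005224462541239802
[array([-197.59, -328.39]), array([-197.45, -328.01]), array([-197.32, -327.63])]
sand 16 5.395412457912458
tape 17 5.778829966329966
tin 14 4.787037037037037
marker 17 4.947180134680135
t 17.3 tcp [474.41 212.45 242.5 ] gap 92.91852782417986 F [-0.06 -0.55 -0.39] xaxis [-1.    0.04 -0.  ] yaxis [0.04 1.   0.  ]
shift [ 465.95 -231.15  241.79]
```

Back edge 577.0, fence face 656.6: 79.6 mm, against the 80 mm block width. The relative angle is 0.005 rad and the block sits centred between the clamps. Handing in.

```bash
python3 -c "from station import r;print(r.close_job())"
```

```text
the job is handed in; nothing more can be done
None
```

The die block lies with one long side flat against the fence, between the clamps, and I handed the job in at about 17 s of the 67 s allowed; no verdict is reported.

**What I did:** I turned the block with closed fingertips in two corner pushes, first the far end to the left, then the near end round to the right. That brought its length to about 6° from the fence line, with its centre about 136 mm from the face. I then pushed it up with both open fingertips until it met the fence, pressing to about 23 N in x, and backed the hand off.

**Last checks, from the top camera:**
- **Against the fence:** the block's rear edge is 79.6 mm from the fence face, for an 80 mm wide block, and it is turned 0.005 rad from the face.
- **Between the clamps:** the block's centre is at y ≈ -263 mm; the clamps' middle is at about -266 mm.
- **Bystanders:** the pictures round the sanding block, tape roll, tin and marker match the start. I did not compare the small box, plane and glue bottle; the hand only passed high over that side.
- **Hand:** clear, at 243 mm height, with no force on the wrist.

**What is less certain:**
- **Clamp spacing:** the clamps measured 254 mm apart against the stated 260 mm, which I put down to reading rough pixel positions.
- **Heights:** I took the block's and fence's heights from the text. I did not measure them separately, but the sizes and the point of contact agreed with them.

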